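# Change over the name plate offered on the ledge

### The job

On the steel ledge lie two thin name plates, one aluminium and one brass, and one of them stands out past the yellow end from the last batch. First push that one back along its lane until it is fully home against the black stop, then push the other one along its lane towards the yellow end until about a third of its length stands out past it, so that its edge can be taken later. Only push the plates flat along the ledge with the fingertips, never lift or tip them, and leave the tub, the lid, the bottle and the cup where they stand.

Things in the scene. Friction and masses are not known exactly. Their poses are not given: they have to be found in the camera images.
- ledge: Fixed dark steel ledge, 127 mm deep (its x), 316 mm long (its y); origin on the table under the middle of the lanes. Its floor is 50 mm above the table. Two lanes along y, 56 mm wide, from y -150 to +150 mm, centre lines at x -30.5 and +30.5 mm, bordered by ribs 5 mm wide, 4 mm high. The +y end is open and yellow; a black stop 16 mm high, 16 mm thick closes the -y end.
- stop (a point): Middle of the face of the black stop that the plates come up to, at floor height (ledge x 0, y -150, z 50 mm). Axes as the ledge.
- yellow_end (a point): Middle of the yellow edge past which a plate can stand out, at floor height (ledge x 0, y +150, z 50 mm). Axes as the ledge.
- alu_plate_mid (a point): Centre of the silvery aluminium plate: loose, flat, 120 mm long (its y, along the lane), 52 mm wide (x), 6 mm thick, about 0.1 kg; its top is 3 mm above this point, 56 mm above the table. It lies in one of the two lanes.
- brass_plate_mid (a point): Centre of the yellowish brass plate: same sizes and weight, in the other lane. At the start one plate stands out 32 to 48 mm past the yellow end, the other lies wholly on the ledge, 75 to 110 mm clear of the stop; which is which differs.
- alu_plate: The aluminium plate, origin at the centre of its underside, axes as its point.
- brass_plate: The brass plate, origin at the centre of its underside, axes as its point.
- cup: Steel measuring cup, 72 mm across, 82 mm high, behind the ledge near the stop; origin at the centre of its underside. Not to be moved.
- bottle: Small amber bottle with dark cap, 42 mm across, 85 mm high, to the left, beyond the yellow end; origin at the centre of its underside. Not to be moved.
- lid_loose: Pink tub lid lying inside up, 98 mm across, 16 mm high, to the right behind the ledge; origin at the centre of its underside. Not to be moved.
- tub: Open pink tub, 96 mm across, 55 mm high, to the left, beyond the yellow end; origin at the centre of its underside. Not to be moved.

How it is judged:
By the outcome, as a careful person would: the job done as asked, in the order asked, and still so for the second after the job is handed in, with the robot touching nothing.
It also fails if it takes over 48 s, if anything falls off the work surface, if the arm or the gripper's body presses on something with over 40 N, if the wrist force passes 120 N, or if a joint passes its speed limit or range.

### The arm

A 6-joint arm with a two-finger parallel gripper is mounted at the origin on a cart in front of the work surface, level with it; the furniture and walls round the work are solid. World frame = base frame: x ahead of the robot, y to its left, z up, the work surface at z = 0. Lengths are in m, angles in degrees, forces in N, time in s.
With the tool pointing down it reaches from about 0.3 to 0.75 m from the base axis. Payload 8.5 kg.
Tool frame: the origin (TCP) lies on the centre line of the jaws, within the pads' length; the fingertips stand 14 mm ahead of it and the grasp point (between the pads) lies 5 mm behind it; z points along the fingers, y is the direction in which the jaws open and shut (so a half turn about z gives the same grasp; the last joint's range is limited). The gripper opens to 85 mm and grips with 20 to 120 N. Pads are 22 mm wide; open, the fingers measure 114 mm over their backs; the gripper's body (76 mm by 85 mm) begins 54 mm behind the grasp point. The pads swing forward as they close: fully open they stand 13 mm farther back than shut.
Start: joints at [64.784, 21.807, 74.336, -0, 83.858, -12.336], TCP at [0.123, 0.536, 0.216] pointing down, gripper open.
Joint ranges: [-178.18, 178.18], [-50.72, 133.34], [12.68, 142.11], [-81.47, 261.47], [9.98, 163.14], [-165.26, 165.26]. Speed limits (degrees/s): [136.94, 136.94, 180, 180, 180, 180].

### API

Orientations are given as a 3x3 rotation matrix whose columns are the frame's x, y, z axes.
In Python, from rig import env, optics, order, finder gives the robot as it stands.
- The arm moves only by the tool play_rows, never from a script. Its argument "commands" is a list of rows, each an object of numbers: "grip": the closure, from -1 (fully open) to 1 (shut); "x", "y", "z": the shift along the tool's x, y, z in m; "rx", "ry", "rz": the turn, a rotation vector about the tool's x, y, z in rad. A call has 1 to 12 rows; each row shifts and turns the commanded pose from where the row before left it, along the tool's axes as they then stand; what a row does not reach is not made up. A row lasts 1/8 s, in which the tool goes at most 62.5 mm and 10.7 degrees, less where a joint would pass 70% of its speed; a pose out of reach is approached as far as the arm can. A call is refused whole if a number of a shift passes 0.0625 or a number of a turn 0.188, either way. A call with a gripper value outside its range is refused whole. The fingers move at their own pace and stop on an object; "squeeze" is the grip in N (left out, the last holds). Time passes only in rows, so rows that do not move let the fingers close. It gives the time, the measured TCP pose, the force and the opening at its end, in the units of the state.
- env.observe(): the state, without advancing time (a new reading comes with each control period).
- optics.get_image(name): name is "side" or "top" or "wrist"; returns a dict with "color" (384x512x3 uint8, blue, green, red), "range_z" (384x512 float32, m along the optical axis (not along the pixel's ray), 0 where there is no reading), "fov_y" (degrees; the focal length in pixels is half the picture's height over the tangent of half this angle, whatever the lens; pixels are square), "cx", "cy" (the principal point, pixels), "cam_to_world" (4x4, takes a point from camera to world coordinates). Camera axes: x right, y down, z forward; pixel columns grow to the right and rows downward; lengths in m; the calibration is good to about 2 mm. A picture is of the moment at which its call begins.
- order.close_job(): hands the job in, once; it reports no verdict.
Trained networks look in the newest picture that a camera, given by its name, has taken for a name from the list of things; names that differ only in an ending like _2 or _b are one class to them, and where a whole thing is asked for, a point or a joint stands for the part that bears it (a point fixed in the world has none). Each returns a list of dicts, best first, with "conf" (0 to 1); they miss things now and then, are a little off and sometimes report something else, mostly with a low value. They report only what shows in the picture. A call takes as long as a camera call.
- finder.boxes_of(camera, thing): "point" ([x, y, z] in m, in world coordinates, good to about 4 mm: the middle of the surface that is visible of it).
The state is a dict: "time_s": time; "q": joint angles; "qvel": joint speeds; "joint_efforts": joint torques, N m; "position": TCP position; "tool_rot": TCP orientation; "ft_force": force on the tool from outside, world axes, zero at the start; "wrist_torque": the same for the moment, N m; "grip_width": finger opening in m.
Only numpy, scipy, OpenCV 4.12 (cv2) and the standard library are available. Lean on these libraries where they do the work, as an engineer would, in place of code of your own. Each camera call takes 0.05 s, during which the arm holds its last target.

## Working session

There is one attempt and no reset: what is moved stays moved. The work goes in short steps, Python scripts to look and compute and a tool call to move; the robot and the scene stay as the last step left them, time stands still between calls to the robot, and variables do not carry over. Pictures are saved under pics/ and viewed, and the job is handed in when it is done.

Besides the shell and the picture viewer there is one more tool, called after "Call:" by a JSON object that holds its "op" and its "data", one argument or row to a line. play_rows: Moves the arm, as the interface text tells. Its arguments: {"type":"object","properties":{"commands":{"type":"array"},"squeeze":{"type":"number"}},"required":["commands"]}

```bash
mkdir -p pics; python3 - <<'E'
from rig import env,optics,order,finder
import cv2,numpy as np
s=env.observe();print(s['time_s'],s['position'],s['tool_rot'],s['grip_width'])
for c in ['top','side']:
    im=optics.get_image(c);cv2.imwrite(f'pics/{c}0.png',im['color']);print(c,np.round(im['cam_to_world'],3).tolist(),im['fov_y'])
    for t in ['ledge','stop','yellow_end','alu_plate','brass_plate']:
        print(t,[(np.round(d['point'],4),round(d['conf'],2)) for d in finder.boxes_of(c,t)[:2]])
E
```

```text
0.0 [0.12245627 0.53585343 0.215713  ] [[-9.74843418e-01  2.22889936e-01 -6.21402190e-04]
 [ 2.22890600e-01  9.74842504e-01 -1.36850080e-03]
 [ 3.00744211e-04 -1.47257870e-03 -9.99998871e-01]] 0.08526324084594769
top [[0.115, -0.963, 0.244, 0.318], [-0.993, -0.113, 0.022, -0.027], [0.007, -0.244, -0.97, 0.879], [0.0, 0.0, 0.0, 1.0]] 57.79736851469662
ledge [(array([ 0.4485, -0.0966,  0.0515]), 0.86), (array([0.4099, 0.2673, 0.0621]), 0.55)]
stop [(array([ 0.4516, -0.1   ,  0.0505]), 0.59)]
yellow_end [(array([ 0.4442, -0.0958,  0.0483]), 0.67)]
alu_plate [(array([ 0.4337, -0.0202,  0.0561]), 0.83)]
brass_plate [(array([0.5359, 0.0543, 0.0547]), 0.69), (array([ 0.4346, -0.0156,  0.0536]), 0.54)]
side [[-0.528, 0.437, -0.728, 1.262], [0.849, 0.281, -0.447, 0.438], [0.01, -0.855, -0.519, 0.582], [0.0, 0.0, 0.0, 1.0]] 55.21771476180603
ledge [(array([ 0.4613, -0.0866,  0.0502]), 0.82)]
stop [(array([ 0.4612, -0.0911,  0.0453]), 0.82)]
yellow_end [(array([ 0.4663, -0.0849,  0.0493]), 0.63)]
alu_plate [(array([ 0.4374, -0.0121,  0.0528]), 0.61)]
brass_plate [(array([0.5422, 0.0666, 0.0575]), 0.72)]
```

View pics/top0.png

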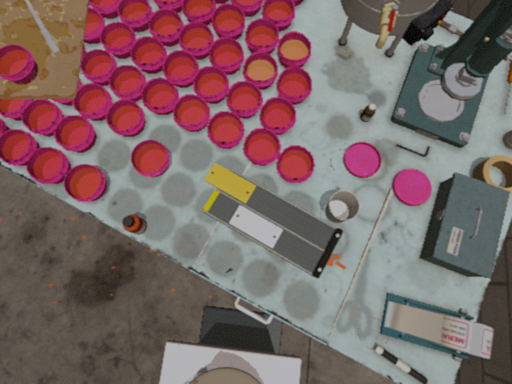

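View pics/side0.png

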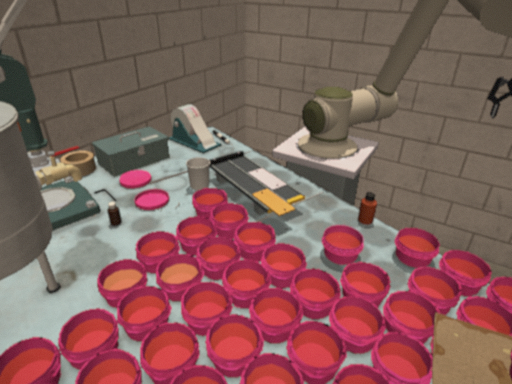

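```bash
cat > h.py <<'E'
from rig import env,optics,order,finder
import cv2,numpy as np
def ortho(im,z,x0,x1,y0,y1,res=0.0008):
    # rows: x decreasing downward ; cols: y decreasing rightwards
    T=np.linalg.inv(im['cam_to_world']);h=im['color'].shape[0]
    f=h/2/np.tan(np.radians(im['fov_y'])/2)
    xs=np.arange(x1,x0,-res);ys=np.arange(y1,y0,-res)
    Y,X=np.meshgrid(ys,xs)
    P=np.stack([X,Y,0*X+z,0*X+1],-1)@T.T
    u=(P[...,0]/P[...,2]*f+im['cx']).astype('f4');v=(P[...,1]/P[...,2]*f+im['cy']).astype('f4')
    return cv2.remap(im['color'],u,v,cv2.INTER_CUBIC),cv2.remap(im['range_z'],u,v,cv2.INTER_NEAREST)
def cloud(im):
    h,w=im['range_z'].shape;f=h/2/np.tan(np.radians(im['fov_y'])/2)
    v,u=np.mgrid[:h,:w];d=im['range_z']
    P=np.stack([(u-im['cx'])/f*d,(v-im['cy'])/f*d,d,0*d+1],-1)@im['cam_to_world'].T
    return P[...,:3]
E
python3 - <<'E'
from h import *
im=optics.get_image('top')
o,_=ortho(im,0.053,0.3,0.68,-0.3,0.25);cv2.imwrite('pics/o1.png',o);print(o.shape)
P=cloud(im).reshape(-1,3);C=im['color'].reshape(-1,3)
m=(P[:,2]>.038)&(P[:,2]<.075)&(P[:,0]>.33)&(P[:,0]<.62)&(P[:,1]>-.27)&(P[:,1]<.15)
Q=P[m];print(m.sum());r=cv2.minAreaRect(Q[:,:2].astype('f4'));print(r)
np.save('Q.npy',np.hstack([Q,C[m]]))
im=optics.get_image('side')
o,_=ortho(im,0.053,0.3,0.68,-0.3,0.25);cv2.imwrite('pics/o2.png',o)
E
```

```text
(476, 688, 3)
8304
((0.5159430503845215, -0.06355395913124084), (0.3578059673309326, 0.24975697696208954), 66.49871826171875)
```

View pics/o1.png

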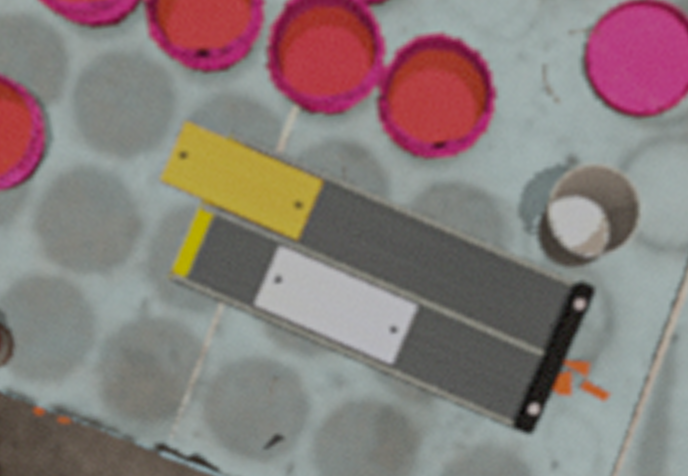

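View pics/o2.png

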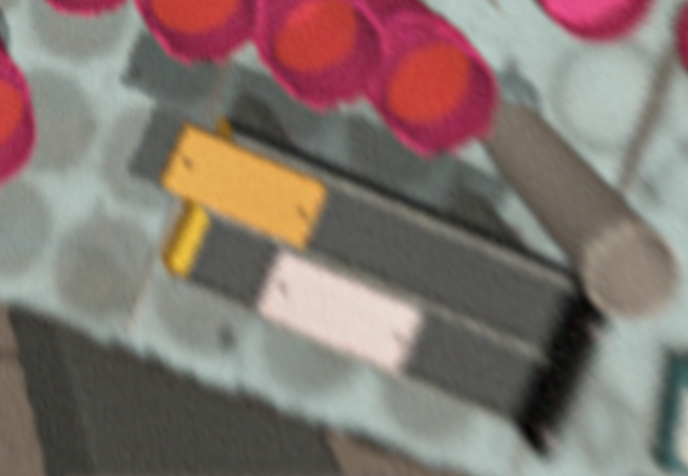

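```bash
python3 - <<'E'
from h import *
for name,z in (('top',.056),('side',.056)):
    im=optics.get_image(name)
    o,_=ortho(im,z,0.3,0.68,-0.3,0.25,.0005)
    hsv=cv2.cvtColor(o,cv2.COLOR_BGR2HSV)
    def rect(mask,lab,seed):
        n,L,st,ce=cv2.connectedComponentsWithStats(mask.astype('u1')*255)
        r,c=int((.68-seed[0])/.0005),int((.25-seed[1])/.0005)
        k=L[r,c]
        m=(L==k)&(k>0)
        ys,xs=np.nonzero(m)
        W=np.stack([.68-ys*.0005,.25-xs*.0005],1).astype('f4')
        R=cv2.minAreaRect(W);print(name,lab,m.sum(),R, W.mean(0))
        b=cv2.boxPoints(R);print(b.round(4).tolist())
        for p in b: cv2.circle(o,(int((.25-p[1])/.0005),int((.68-p[0])/.0005)),3,(255,0,0),-1)
    H,S,V=[hsv[...,i].astype(int) for i in range(3)]
    rect((S>110)&(V>110)&(H>10)&(H<40),'brass',(.536,.054))
    rect((V>170)&(S<50),'alu',(.436,-.018))
    dark=(V<60)
    n,L,st,ce=cv2.connectedComponentsWithStats(dark.astype('u1')*255)
    k=max(range(1,n),key=lambda i:st[i,4] if ce[i][0]>800 and ce[i][0]<1000 and ce[i][1]>400 else 0)
    cv2.imwrite(f'pics/f_{name}.png',cv2.resize(o,(800,552)))
E
```

```text
top brass 25111 ((0.5345024466514587, 0.056327059864997864), (0.12027429789304733, 0.055856965482234955), 66.37062072753906) [0.53456414 0.05565556]
[[0.4848000109195709, 0.012400000356137753], [0.5360000133514404, -0.009999999776482582], [0.5842000246047974, 0.10019999742507935], [0.5329999923706055, 0.1225999966263771]]
top alu 22440 ((0.435937762260437, -0.018535271286964417), (0.11801250278949738, 0.049558356404304504), 66.37062072753906) [ 0.43578556 -0.01861471]
[[0.38960000872612, -0.06270000338554382], [0.4350000023841858, -0.08250000327825546], [0.4823000133037567, 0.025599999353289604], [0.43689998984336853, 0.045499999076128006]]
side brass 33698 ((0.5343920588493347, 0.0637890174984932), (0.11774642020463943, 0.1385209858417511), 13.81502914428711) [0.5302786  0.06505375]
[[0.46070000529289246, 0.11699999868869781], [0.49380001425743103, -0.017500000074505806], [0.6080999970436096, 0.010599999688565731], [0.574999988079071, 0.14509999752044678]]
side alu 26560 ((0.43498748540878296, -0.01835651695728302), (0.1227213591337204, 0.05662483349442482), 66.59527587890625) [ 0.43498057 -0.01854519]
[[0.3846000134944916, -0.06340000033378601], [0.436599999666214, -0.08590000122785568], [0.4853000044822693, 0.02669999934732914], [0.4334000051021576, 0.04919999837875366]]
```

View pics/f_top.png

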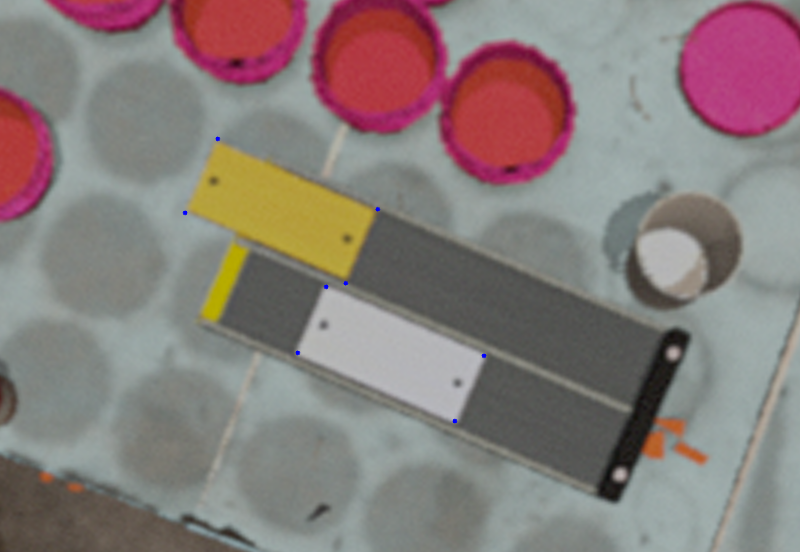

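```bash
python3 - <<'E'
from h import *
th=np.radians(66.4);u=np.array([np.cos(th),np.sin(th)]);a=np.array([u[1],-u[0]])
for name in('top','side'):
  im=optics.get_image(name)
  T=np.linalg.inv(im['cam_to_world']);f=192/np.tan(np.radians(im['fov_y'])/2)
  def smp(z,s,t):
    S,Tt=np.meshgrid(s,t,indexing='ij')
    P=np.stack([S*u[0]+Tt*a[0],S*u[1]+Tt*a[1],0*S+z,0*S+1],-1)@T.T
    return cv2.remap(im['color'],(P[...,0]/P[...,2]*f+im['cx']).astype('f4'),(P[...,1]/P[...,2]*f+im['cy']).astype('f4'),cv2.INTER_LINEAR)
  s=np.arange(.24,.31,.002)
  print(name,'yellow z.05');g=smp(.05,s,np.arange(.39,.424,.001)).mean(1)
  for i in range(len(s)):print(round(s[i],3),g[i].round().astype(int),end=' ')
  print()
  s=np.arange(-.045,.02,.002)
  for z in (.05,.066):
    print(name,'stop z',z);g=smp(z,s,np.r_[np.arange(.39,.424,.002),np.arange(.45,.485,.002)]).mean((1,2))
    print([(round(float(p),3),int(q)) for p,q in zip(s,g)])
  # ribs
  t=np.arange(.365,.512,.001);g=smp(.054,np.arange(.02,.08,.002),t).mean((0,2))
  print('rib',[(round(float(p),3),int(q)) for p,q in zip(t,g)])
E
```

```text
top yellow z.05
0.24 [85 87 86] 0.242 [85 87 87] 0.244 [85 87 87] 0.246 [83 86 85] 0.248 [84 87 86] 0.25 [85 87 87] 0.252 [85 88 87] 0.254 [85 87 87] 0.256 [84 87 86] 0.258 [85 87 87] 0.26 [85 87 86] 0.262 [84 87 86] 0.264 [85 87 87] 0.266 [85 86 86] 0.268 [85 87 86] 0.27 [85 86 85] 0.272 [86 85 85] 0.274 [85 91 92] 0.276 [ 75 112 117] 0.278 [ 43 143 152] 0.28 [  7 164 176] 0.282 [  0 170 182] 0.284 [  0 171 182] 0.286 [  3 170 181] 0.288 [ 36 165 175] 0.29 [ 89 155 160] 0.292 [121 141 140] 0.294 [131 134 129] 0.296 [132 134 128] 0.298 [130 134 129] 0.3 [129 134 129] 0.302 [130 134 130] 0.304 [130 135 130] 0.306 [131 136 130] 0.308 [133 137 131] 
top stop z 0.05
[(-0.045, 145), (-0.043, 145), (-0.041, 143), (-0.039, 142), (-0.037, 142), (-0.035, 142), (-0.033, 142), (-0.031, 134), (-0.029, 106), (-0.027, 64), (-0.025, 44), (-0.023, 48), (-0.021, 53), (-0.019, 50), (-0.017, 40), (-0.015, 26), (-0.013, 25), (-0.011, 41), (-0.009, 62), (-0.007, 78), (-0.005, 84), (-0.003, 85), (-0.001, 84), (0.001, 84), (0.003, 84), (0.005, 84), (0.007, 84), (0.009, 84), (0.011, 84), (0.013, 84), (0.015
[... 5322 characters left out ...]
0.459, 84), (0.46, 84), (0.461, 84), (0.462, 84), (0.463, 84), (0.464, 84), (0.465, 84), (0.466, 84), (0.467, 84), (0.468, 85), (0.469, 84), (0.47, 84), (0.471, 84), (0.472, 84), (0.473, 84), (0.474, 84), (0.475, 84), (0.476, 83), (0.477, 83), (0.478, 83), (0.479, 83), (0.48, 83), (0.481, 83), (0.482, 83), (0.483, 83), (0.484, 83), (0.485, 83), (0.486, 83), (0.487, 83), (0.488, 84), (0.489, 85), (0.49, 88), (0.491, 90), (0.492, 94), (0.493, 98), (0.494, 102), (0.495, 106), (0.496, 110), (0.497, 111), (0.498, 111), (0.499, 109), (0.5, 105), (0.501, 99), (0.502, 91), (0.503, 82), (0.504, 73), (0.505, 64), (0.506, 58), (0.507, 53), (0.508, 52), (0.509, 53), (0.51, 57), (0.511, 63), (0.512, 69)]
```

Call:
{"op": "play_rows", "data": {
  "commands": [
    {"x": -0.044, "y": -0.0231, "grip": 1},
    {"x": -0.044, "y": -0.0231, "grip": 1},
    {"x": -0.044, "y": -0.0231, "grip": 1},
    {"x": -0.044, "y": -0.0231, "grip": 1},
    {"x": -0.044, "y": -0.0231, "grip": 1},
    {"x": -0.044, "y": -0.0231, "grip": 1},
    {"x": -0.044, "y": -0.0231, "grip": 1},
    {"x": -0.044, "y": -0.0231, "grip": 1},
    {"x": -0.044, "y": -0.0231, "grip": 1},
    {"x": -0.044, "y": -0.0231, "grip": 1},
    {"x": -0.044, "y": -0.0231, "grip": 1},
    {"x": -0.044, "y": -0.0231, "grip": 1}
  ],
  "squeeze": 40
}}

```text
invalid input at $.commands[0]: expected keys grip, x, y, z, rx, ry, rz
```

Call:
{"op": "play_rows", "data": {
  "commands": [
    {"rz": 0.176, "grip": 1},
    {"rz": 0.176, "grip": 1},
    {"rz": 0.176, "grip": 1},
    {"rz": 0.176, "grip": 1},
    {"rz": 0.176, "grip": 1},
    {"rz": 0.176, "grip": 1},
    {"rz": 0.176, "grip": 1},
    {"rz": 0.176, "grip": 1},
    {"rz": 0.176, "grip": 1},
    {"rz": 0.1735, "grip": 1},
    {"grip": 1}
  ]
}}

```text
invalid input at $.commands[0]: expected keys grip, x, y, z, rx, ry, rz
```

```bash
cat >> h.py <<'E'
th=np.radians(66.4);u=np.array([np.cos(th),np.sin(th)]);a=np.array([u[1],-u[0]])
def st():
    s=env.observe();p=s['position'];R=s['tool_rot']
    print('t',round(s['time_s'],2),'p',p.round(4),'s',round(p[:2]@u,4),'t',round(p[:2]@a,4),'F',np.round(s['ft_force'],1),'g',round(s['grip_width'],4))
    print('R',np.round(R,4).tolist(),'yawx',np.degrees(np.arctan2(R[1,0],R[0,0])).round(2))
E
python3 -c "
from h import *
st()
im=optics.get_image('wrist');cv2.imwrite('pics/w1.png',im['color'])"
```

```text
t 0.9 p [0.1226 0.5362 0.2163] s 0.5404 t -0.1023 F [ 0.3 -0.8 -0.4] g 0.0854
R [[-0.9748, 0.2229, 0.0], [0.2229, 0.9748, 0.0001], [-0.0, 0.0001, -1.0]] yawx 167.12
```

View pics/w1.png

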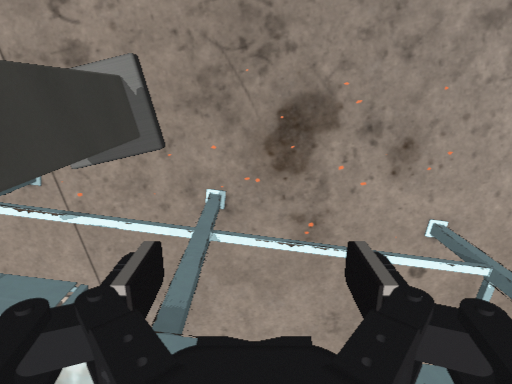

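All keys are needed in every row. I'm resending with full rows.

Call:
{"op": "play_rows", "data": {
  "commands": [
    {"x": -0.044, "y": -0.0231, "z": 0, "rx": 0, "ry": 0, "rz": 0, "grip": 1},
    {"x": -0.044, "y": -0.0231, "z": 0, "rx": 0, "ry": 0, "rz": 0, "grip": 1},
    {"x": -0.044, "y": -0.0231, "z": 0, "rx": 0, "ry": 0, "rz": 0, "grip": 1},
    {"x": -0.044, "y": -0.0231, "z": 0, "rx": 0, "ry": 0, "rz": 0, "grip": 1},
    {"x": -0.044, "y": -0.0231, "z": 0, "rx": 0, "ry": 0, "rz": 0, "grip": 1},
    {"x": -0.044, "y": -0.0231, "z": 0, "rx": 0, "ry": 0, "rz": 0, "grip": 1},
    {"x": -0.044, "y": -0.0231, "z": 0, "rx": 0, "ry": 0, "rz": 0, "grip": 1},
    {"x": -0.044, "y": -0.0231, "z": 0, "rx": 0, "ry": 0, "rz": 0, "grip": 1},
    {"x": -0.044, "y": -0.0231, "z": 0, "rx": 0, "ry": 0, "rz": 0, "grip": 1},
    {"x": -0.044, "y": -0.0231, "z": 0, "rx": 0, "ry": 0, "rz": 0, "grip": 1},
    {"x": -0.044, "y": -0.0231, "z": 0, "rx": 0, "ry": 0, "rz": 0, "grip": 1},
    {"x": -0.044, "y": -0.0231, "z": 0, "rx": 0, "ry": 0, "rz": 0, "grip": 1}
  ],
  "squeeze": 40
}}

```text
time_s: 2.45
position: [0.5767, 0.147, 0.2164]
tool_rot: [[-0.975, 0.223, 0.0], [0.223, 0.975, 0.0], [-0.0, 0.0, -1.0]]
ft_force: [0.1, 0.7, 0.5]
grip_width: -0.0001
```

Call:
{"op": "play_rows", "data": {
  "commands": [
    {"x": 0, "y": 0, "z": 0, "rx": 0, "ry": 0, "rz": 0.176, "grip": 1},
    {"x": 0, "y": 0, "z": 0, "rx": 0, "ry": 0, "rz": 0.176, "grip": 1},
    {"x": 0, "y": 0, "z": 0, "rx": 0, "ry": 0, "rz": 0.176, "grip": 1},
    {"x": 0, "y": 0, "z": 0, "rx": 0, "ry": 0, "rz": 0.176, "grip": 1},
    {"x": 0, "y": 0, "z": 0, "rx": 0, "ry": 0, "rz": 0.176, "grip": 1},
    {"x": 0, "y": 0, "z": 0, "rx": 0, "ry": 0, "rz": 0.176, "grip": 1},
    {"x": 0, "y": 0, "z": 0, "rx": 0, "ry": 0, "rz": 0.176, "grip": 1},
    {"x": 0, "y": 0, "z": 0, "rx": 0, "ry": 0, "rz": 0.176, "grip": 1},
    {"x": 0, "y": 0, "z": 0, "rx": 0, "ry": 0, "rz": 0.176, "grip": 1},
    {"x": 0, "y": 0, "z": 0, "rx": 0, "ry": 0, "rz": 0.1735, "grip": 1},
    {"x": 0, "y": 0, "z": 0, "rx": 0, "ry": 0, "rz": 0, "grip": 1}
  ]
}}

```text
time_s: 3.82
position: [0.5755, 0.1482, 0.2163]
tool_rot: [[0.399, 0.917, -0.0], [0.917, -0.399, -0.0], [-0.0, -0.0, -1.0]]
ft_force: [-0.2, -0.4, -0.4]
grip_width: -0.0004
```

```bash
python3 -c "
from h import *
st()
im=optics.get_image('wrist');cv2.imwrite('pics/w2.png',im['color'])"
```

```text
t 3.83 p [0.5755 0.1482 0.2163] s 0.3662 t 0.4681 F [-0.2 -0.4 -0.4] g -0.0004
R [[0.3986, 0.9171, -0.0001], [0.9171, -0.3986, -0.0], [-0.0001, -0.0001, -1.0]] yawx 66.51
```

View pics/w2.png

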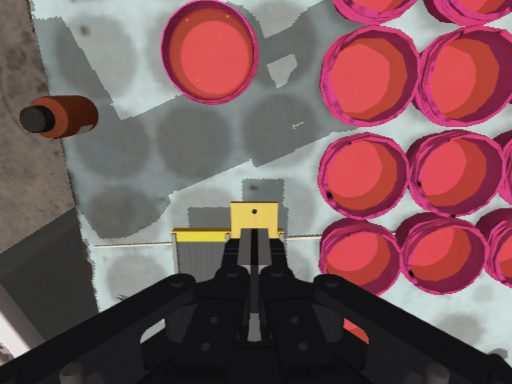

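Call:
{"op": "play_rows", "data": {
  "commands": [
    {"x": 0, "y": 0, "z": 0.03, "rx": 0, "ry": 0, "rz": 0, "grip": 1},
    {"x": 0, "y": 0, "z": 0.03, "rx": 0, "ry": 0, "rz": 0, "grip": 1},
    {"x": 0, "y": 0, "z": 0.03, "rx": 0, "ry": 0, "rz": 0, "grip": 1},
    {"x": 0, "y": 0, "z": 0.03, "rx": 0, "ry": 0, "rz": 0, "grip": 1},
    {"x": 0, "y": 0, "z": 0.03, "rx": 0, "ry": 0, "rz": 0, "grip": 1},
    {"x": 0, "y": 0, "z": 0, "rx": 0, "ry": 0, "rz": 0, "grip": 1}
  ]
}}

```text
time_s: 4.62
position: [0.5744, 0.1481, 0.0646]
tool_rot: [[0.398, 0.918, -0.004], [0.918, -0.398, -0.0], [-0.002, -0.004, -1.0]]
ft_force: [-0.9, -0.4, -0.5]
grip_width: -0.0002
```

```bash
python3 -c "
from h import *
st()
im=optics.get_image('side');cv2.imwrite('pics/s2.png',cv2.resize(im['color'][120:280,180:400],None,fx=3.6,fy=3.6,interpolation=2))
P=cloud(im).reshape(-1,3);p=env.observe()['position']
m=(np.hypot(P[:,0]-p[0],P[:,1]-p[1])<.03)&(P[:,2]>.02)
print(m.sum(),np.sort(P[m][:,2])[:25].round(4))
s=P[m][:,:2]@u; b=P[m][:,2]<.075;print('s ext',s[b].min(),s[b].max(),(P[m][:,:2]@a)[b].min(),(P[m][:,:2]@a)[b].max())
"
```

```text
t 4.62 p [0.5744 0.1481 0.0646] s 0.3657 t 0.4671 F [-0.9 -0.4 -0.5] g -0.0002
R [[0.3975, 0.9176, -0.0043], [0.9176, -0.3975, -0.0002], [-0.0019, -0.0039, -1.0]] yawx 66.58
1055 [0.0791 0.08   0.0813 0.0825 0.083  0.0833 0.0838 0.0841 0.0845 0.0855
 0.0855 0.0861 0.0862 0.0865 0.0872 0.0873 0.0876 0.0878 0.0882 0.0885
 0.0886 0.089  0.0894 0.0899 0.0904]Traceback (most recent call last):
  File "<string>", line 8, in <module>
    s=P[m][:,:2]@u; b=P[m][:,2]<.075;print('s ext',s[b].min(),s[b].max(),(P[m][:,:2]@a)[b].min(),(P[m][:,:2]@a)[b].max())
                                                   ~~~~~~~~^^
    return umr_minimum(a, axis, None, out, keepdims, initial, where)
ValueError: zero-size array to reduction operation minimum which has no identity
```

View pics/s2.png

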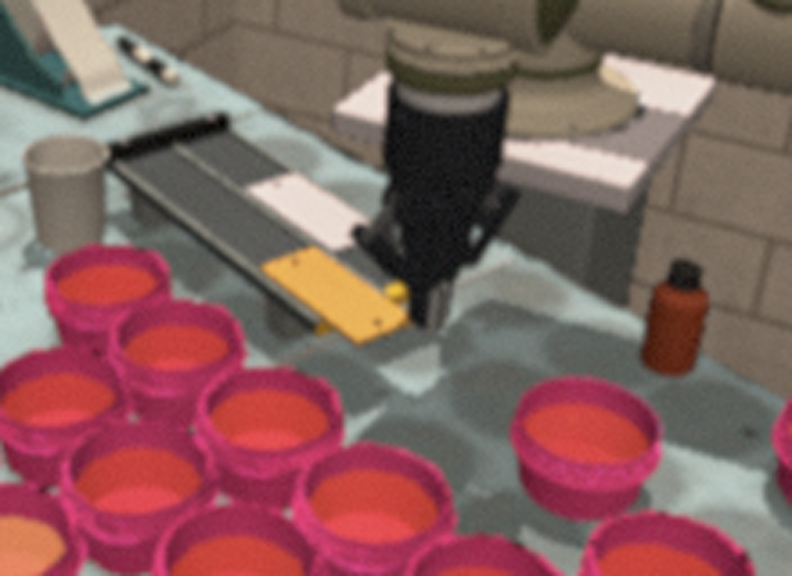

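```bash
python3 -c "
from h import *
st()
im=optics.get_image('side');p=env.observe()['position']
T=np.linalg.inv(im['cam_to_world']);f=192/np.tan(np.radians(im['fov_y'])/2)
big=cv2.resize(im['color'][150:230,250:350],None,fx=8,fy=8,interpolation=2)
for ds in(-.011,.011):
  for dt in (-.0145,.0145):
    for z in (p[2]-.014,):
      w=np.r_[p[:2]+ds*u+dt*a,z,1];c=T@w;x,y=c[0]/c[2]*f+im['cx'],c[1]/c[2]*f+im['cy'];print(x,y)
      cv2.circle(big,(int((x-250+.5)*8),int((y-150+.5)*8)),3,(0,255,0),-1)
cv2.imwrite('pics/s3.png',big);st()
"
```

```text
t 4.67 p [0.5755 0.1482 0.0663] s 0.3662 t 0.468 F [0.7 0.3 0.5] g 0.0002
R [[0.3981, 0.9174, -0.001], [0.9174, -0.3981, -0.0001], [-0.0005, -0.0009, -1.0]] yawx 66.54
298.3996540851576 215.9922561269201
289.43205155944065 219.76548454794823
304.2710186019176 220.2836435130948
295.24129869764965 224.19078205157922
t 4.72 p [0.5761 0.1483 0.0673] s 0.3665 t 0.4685 F [-0.3 -0.4 -0.9] g -0.0001
R [[0.3985, 0.9172, 0.0012], [0.9172, -0.3985, 0.0], [0.0005, 0.0011, -1.0]] yawx 66.52
```

View pics/s3.png

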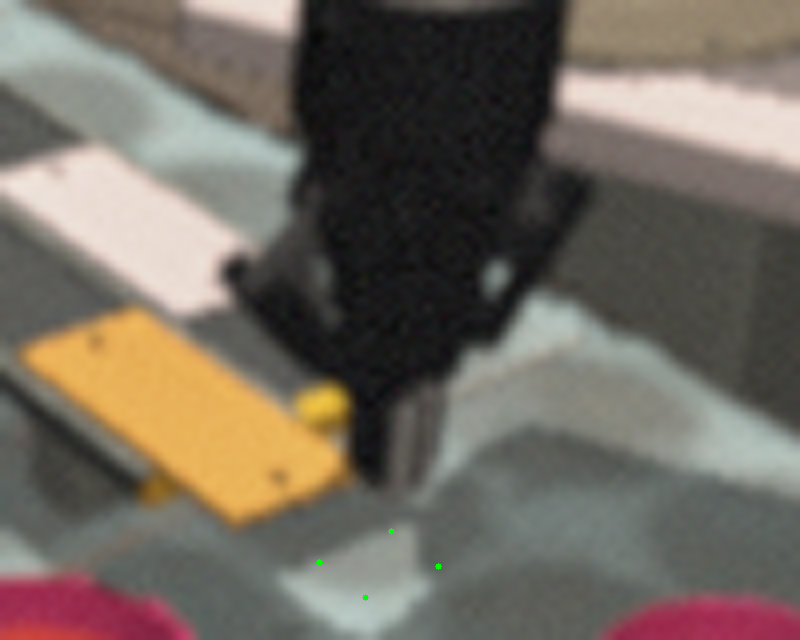

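```bash
python3 -c "
from h import *
im=optics.get_image('side');P=cloud(im)
for v in range(190,218,2):
  print(v,[tuple((P[v,x]*1000).round().astype(int).tolist()) if im['range_z'][v,x]>0 else 0 for x in range(294,308,3)])
st()
im=optics.get_image('top');
cv2.imwrite('pics/t3.png',cv2.resize(im['color'][120:280,160:360],None,fx=4,fy=4,interpolation=2))
"
```

```text
190 [(583, 137, 139), (592, 149, 148), (595, 157, 152), (588, 162, 150), (572, 163, 142)]
192 [(583, 138, 134), (568, 139, 126), (593, 157, 146), (575, 157, 137), (572, 163, 137)]
194 [(606, 148, 144), (589, 148, 136), (589, 156, 138), (576, 158, 132), (573, 164, 132)]
196 [(607, 149, 140), (591, 150, 131), (590, 156, 133), (578, 159, 128), (573, 164, 127)]
198 [(605, 149, 133), (591, 150, 126), (590, 157, 128), (574, 158, 119), (391, 93, 0)]
200 [(603, 148, 126), (588, 149, 119), (586, 156, 119), (576, 159, 116), (401, 97, 0)]
202 [(586, 141, 109), (590, 150, 114), (584, 155, 113), (578, 161, 112), (411, 102, 0)]
204 [(586, 142, 104), (588, 150, 108), (584, 156, 108), (576, 160, 105), (421, 107, 0)]
206 [(584, 141, 97), (589, 151, 103), (583, 156, 102), (577, 161, 100), (428, 110, -1)]
208 [(586, 142, 92), (586, 150, 95), (584, 157, 97), (577, 161, 94), (438, 115, -1)]
210 [(466, 90, -1), (588, 152, 91), (581, 156, 89), (573, 161, 86), (447, 119, -2)]
212 [(473, 94, -2), (472, 103, 0), (467, 110, 0), (461, 116, -1), (455, 123, -2)]
214 [(484, 100, -1), (478, 106, -2), (477, 114, 1), (472, 121, 0), (467, 128, 0)]
216 [(493, 104, 0), (489, 111, 0), (483, 117, -1), (479, 124, -1), (473, 131, -2)]
t 4.78 p [0.5763 0.1483 0.0677] s 0.3666 t 0.4687 F [ 0.3 -0.3  0.1] g -0.0001
R [[0.3988, 0.917, 0.0023], [0.917, -0.3988, 0.0001], [0.001, 0.0021, -1.0]] yawx 66.5
```

View pics/t3.png

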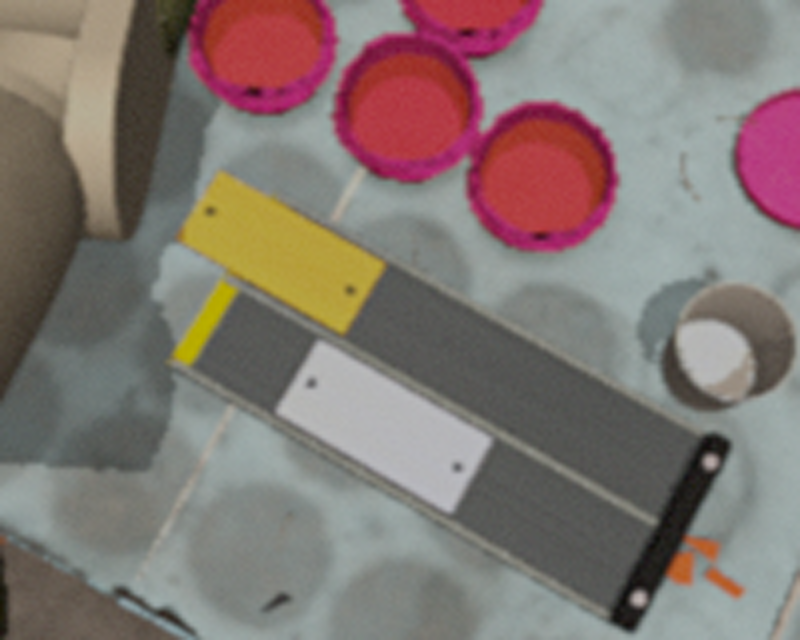

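```bash
python3 -c "
from h import *
im=optics.get_image('wrist');cv2.imwrite('pics/w3.png',im['color']);st()
np.set_printoptions(suppress=True)
print(im['cam_to_world'].round(4).tolist(),im['fov_y'])
P=cloud(im)
for v in range(20,384,14):
  print(v,[tuple((P[v,x]*1000).round().astype(int).tolist()) if im['range_z'][v,x]>0 else 0 for x in (100,230,250,256,262,280)])
"
```

```text
t 4.88 p [0.5762 0.1483 0.0677] s 0.3666 t 0.4686 F [0.4 0.5 0.7] g -0.0001
R [[0.3993, 0.9168, 0.0025], [0.9168, -0.3993, 0.0001], [0.0011, 0.0022, -1.0]] yawx 66.47
[[0.917, -0.3827, -0.1126, 0.6054], [-0.3989, -0.8776, -0.2658, 0.2152], [0.0029, 0.2886, -0.9574, 0.2259], [0.0, 0.0, 0.0, 1.0]] 63.34893247902251
20 [(543, 284, 34), (609, 256, 33), (619, 251, 36), (621, 247, 50), (629, 254, 0), (640, 250, 0)]
34 [(540, 278, 35), (606, 249, 33), (616, 244, 37), (619, 242, 42), (626, 247, 0), (637, 242, 0)]
48 [(537, 271, 37), (603, 243, 34), (613, 236, 55), (616, 236, 38), (622, 239, 0), (633, 234, 0)]
62 [(535, 263, 44), (600, 236, 33), (610, 231, 38), (615, 233, 1), (619, 231, 0), (630, 226, -1)]
76 [(536, 254, 55), (597, 229, 35), (608, 226, 1), (612, 224, -1), (615, 223, 0), (627, 218, 1)]
90 [(509, 259, 0), (594, 222, 39), (604, 218, -1), (608, 216, 1), (612, 214, 0), (623, 209, -1)]
104 [(504, 251, 0), (588, 215, 0), (600, 209, 0), (604, 207, -1), (608, 206, 0), (620, 201, 0)]
118 [(499, 243, -1), (584, 206, 0), (597, 200, 0), (600, 199, 0), (604, 197, 0), (616, 192, -1)]
132 [(
[... 1124 characters left out ...]
(575, 149, 121), (578, 149, 121), (584, 158, 136), (589, 154, 135)]
300 [(418, 112, -1), (577, 166, 150), (573, 143, 120), (575, 142, 120), (582, 153, 137), (590, 160, 150)]
314 [(540, 176, 150), (577, 166, 156), (549, 90, 57), (552, 88, 57), (578, 143, 131), (589, 160, 156)]
328 [(542, 175, 155), (577, 165, 161), (544, 79, 56), (548, 78, 56), (576, 139, 133), (589, 160, 161)]
342 [(544, 174, 160), (578, 166, 166), (579, 157, 158), (581, 157, 159), (582, 155, 158), (589, 161, 166)]
356 [(543, 171, 161), (576, 162, 167), (579, 157, 163), (581, 157, 164), (583, 157, 164), (588, 160, 169)]
370 [(541, 168, 162), (575, 160, 168), (580, 158, 168), (581, 157, 168), (582, 156, 167), (587, 158, 171)]
```

View pics/w3.png

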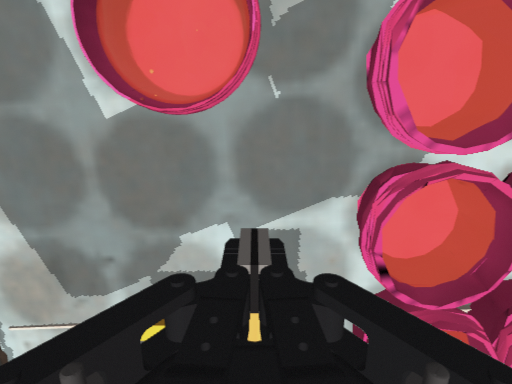

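Call:
{"op": "play_rows", "data": {
  "commands": [
    {"x": 0, "y": 0, "z": 0.011, "rx": 0, "ry": 0, "rz": 0, "grip": 1},
    {"x": -0.015, "y": 0, "z": 0, "rx": 0, "ry": 0, "rz": 0, "grip": 1},
    {"x": -0.01, "y": 0, "z": 0, "rx": 0, "ry": 0, "rz": 0, "grip": 1},
    {"x": -0.006, "y": 0, "z": 0, "rx": 0, "ry": 0, "rz": 0, "grip": 1},
    {"x": -0.006, "y": 0, "z": 0, "rx": 0, "ry": 0, "rz": 0, "grip": 1},
    {"x": -0.005, "y": 0, "z": 0, "rx": 0, "ry": 0, "rz": 0, "grip": 1},
    {"x": 0, "y": 0, "z": 0, "rx": 0, "ry": 0, "rz": 0, "grip": 1}
  ]
}}

```text
time_s: 5.75
position: [0.5587, 0.1095, 0.0554]
tool_rot: [[0.4, 0.916, -0.0], [0.916, -0.4, 0.0], [0.0, -0.0, -1.0]]
ft_force: [-0.5, 0.3, -0.7]
grip_width: 0.0001
```

```bash
python3 -c "
from h import *
st()
im=optics.get_image('side');cv2.imwrite('pics/s4.png',cv2.resize(im['color'][140:230,230:350],None,fx=6,fy=6,interpolation=2))
im=optics.get_image('wrist');cv2.imwrite('pics/w4.png',im['color'])
im=optics.get_image('top');o,_=ortho(im,.056,.3,.68,-.3,.25,.0008);cv2.imwrite('pics/o4.png',o)
"
```

```text
t 5.75 p [0.5587 0.1095 0.0554] s 0.324 t 0.4681 F [-0.5  0.3 -0.7] g 0.0001
R [[0.4003, 0.9164, -0.0], [0.9164, -0.4003, 0.0], [0.0, -0.0, -1.0]] yawx 66.4
```

View pics/s4.png

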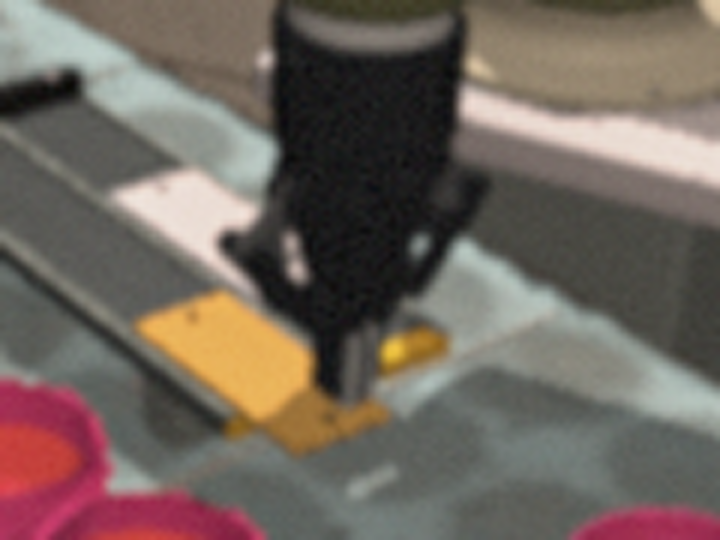

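View pics/w4.png

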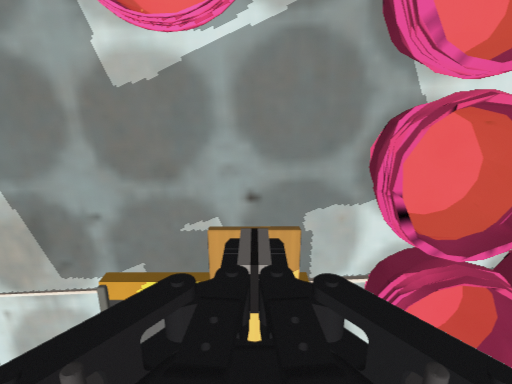

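View pics/o4.png

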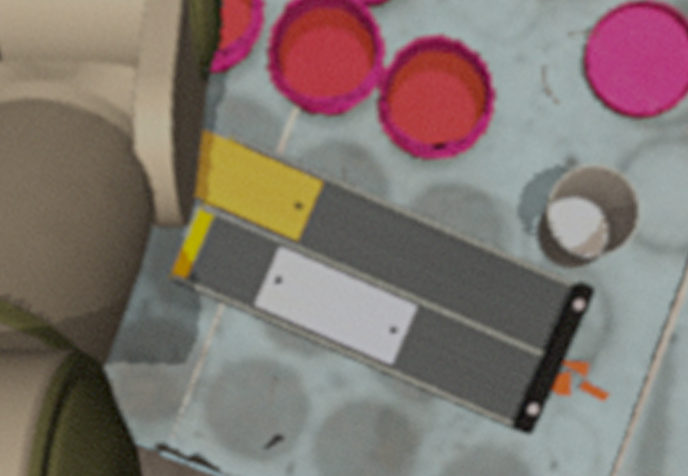

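Call:
{"op": "play_rows", "data": {
  "commands": [
    {"x": -0.02, "y": -0.03, "z": 0, "rx": 0, "ry": 0, "rz": 0, "grip": 1},
    {"x": -0.02, "y": -0.031, "z": 0, "rx": 0, "ry": 0, "rz": 0, "grip": 1},
    {"x": -0.019, "y": 0, "z": 0, "rx": 0, "ry": 0, "rz": 0, "grip": 1},
    {"x": 0, "y": 0, "z": 0.008, "rx": 0, "ry": 0, "rz": 0, "grip": 1},
    {"x": 0, "y": 0, "z": 0.007, "rx": 0, "ry": 0, "rz": 0, "grip": 1},
    {"x": 0, "y": 0, "z": 0, "rx": 0, "ry": 0, "rz": 0, "grip": 1},
    {"x": 0, "y": 0, "z": 0, "rx": 0, "ry": 0, "rz": 0, "grip": 1}
  ]
}}

```text
time_s: 6.78
position: [0.4795, 0.0803, 0.0402]
tool_rot: [[0.4, 0.917, -0.0], [0.917, -0.4, 0.0], [-0.0, -0.0, -1.0]]
ft_force: [-0.3, -0.6, -0.0]
grip_width: 0.0001
```

```bash
python3 -c "
from h import *
st()
im=optics.get_image('wrist');cv2.imwrite('pics/w5.png',im['color'])
P=cloud(im)
for v in range(216,250,3):
  print(v,[tuple((P[v,x]*1000).round().astype(int).tolist()) if im['range_z'][v,x]>0 else 0 for x in (240,246,250,262,266)])
im=optics.get_image('side');cv2.imwrite('pics/s5.png',cv2.resize(im['color'][140:230,230:350],None,fx=6,fy=6,interpolation=2))
"
```

```text
t 6.78 p [0.4795 0.0803 0.0402] s 0.2655 t 0.4073 F [-0.3 -0.6 -0. ] g 0.0001
R [[0.3997, 0.9167, -0.0001], [0.9167, -0.3997, 0.0], [-0.0, -0.0001, -1.0]] yawx 66.44
216 [(479, 95, 52), (481, 94, 51), (483, 93, 51), (489, 90, 51), (491, 89, 50)]
219 [(478, 93, 51), (481, 92, 51), (482, 91, 50), (488, 88, 50), (490, 88, 51)]
222 [(477, 92, 51), (480, 90, 51), (482, 89, 50), (487, 87, 50), (489, 86, 50)]
225 [(476, 90, 50), (479, 89, 50), (481, 88, 49), (487, 85, 49), (489, 85, 51)]
228 [(478, 92, 59), (480, 91, 59), (482, 90, 59), (488, 88, 59), (489, 87, 60)]
231 [(478, 92, 62), (481, 91, 64), (482, 90, 63), (487, 88, 63), (489, 87, 62)]
234 [(478, 92, 67), (481, 91, 67), (482, 90, 67), (487, 88, 66), (489, 87, 65)]
237 [(478, 92, 70), (481, 91, 69), (482, 90, 68), (487, 88, 70), (489, 88, 70)]
240 [(478, 92, 73), (481, 91, 72), (482, 90, 72), (487, 88, 72), (489, 88, 73)]
243 [(478, 92, 75), (481, 91, 75), (483, 90, 76), (487, 88, 76), (489, 87, 75)]
246 [(479, 92, 78), (481, 91, 78), (483, 91, 79), (487, 88, 78), (489, 87, 77)]
249 [(478, 91, 80), (481, 90, 80), (483, 90, 81), (487, 88, 81), (489, 87, 81)]
```

View pics/w5.png

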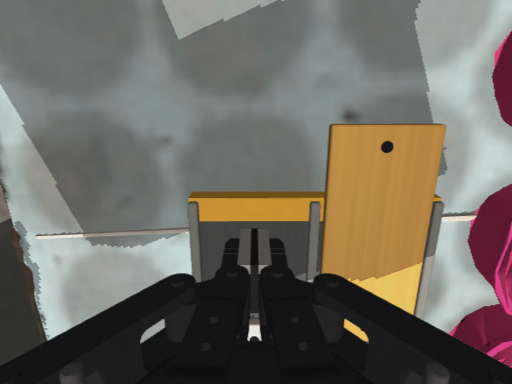

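View pics/s5.png

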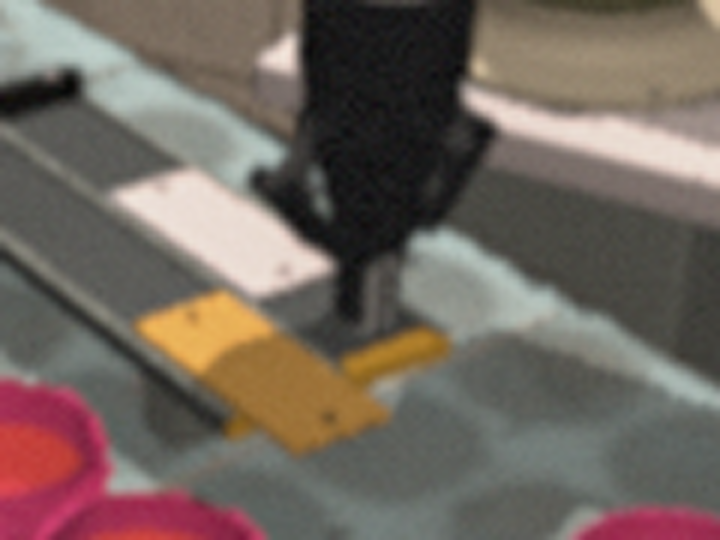

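Call:
{"op": "play_rows", "data": {
  "commands": [
    {"x": 0, "y": 0, "z": 0.003, "rx": 0, "ry": 0, "rz": 0, "grip": 1},
    {"x": 0, "y": 0, "z": 0.002, "rx": 0, "ry": 0, "rz": 0, "grip": 1},
    {"x": 0, "y": 0, "z": 0, "rx": 0, "ry": 0, "rz": 0, "grip": 1}
  ]
}}

```text
time_s: 7.25
position: [0.4792, 0.08, 0.0352]
tool_rot: [[0.4, 0.917, -0.0], [0.917, -0.4, -0.0], [-0.0, -0.0, -1.0]]
ft_force: [-0.5, 0.4, 0.1]
grip_width: -0.0002
```

Call:
{"op": "play_rows", "data": {
  "commands": [
    {"x": 0, "y": 0, "z": 0.001, "rx": 0, "ry": 0, "rz": 0, "grip": 1},
    {"x": 0, "y": 0, "z": 0, "rx": 0, "ry": 0, "rz": 0, "grip": 1}
  ]
}}

```text
time_s: 7.5
position: [0.4793, 0.08, 0.035]
tool_rot: [[0.4, 0.917, 0.001], [0.917, -0.4, -0.0], [0.0, 0.001, -1.0]]
ft_force: [-2.6, -0.3, 8.8]
grip_width: 0.0002
```

Call:
{"op": "play_rows", "data": {
  "commands": [
    {"x": 0, "y": 0, "z": 0.001, "rx": 0, "ry": 0, "rz": 0, "grip": 1},
    {"x": 0, "y": 0, "z": 0, "rx": 0, "ry": 0, "rz": 0, "grip": 1}
  ]
}}

```text
time_s: 7.75
position: [0.4793, 0.08, 0.035]
tool_rot: [[0.4, 0.917, 0.001], [0.917, -0.4, -0.0], [0.0, 0.001, -1.0]]
ft_force: [-7.2, -0.1, 21.6]
grip_width: -0.0005
```

Call:
{"op": "play_rows", "data": {
  "commands": [
    {"x": 0, "y": 0, "z": -0.024, "rx": 0, "ry": 0, "rz": 0, "grip": 1},
    {"x": 0.035, "y": 0.02, "z": 0, "rx": 0, "ry": 0, "rz": 0, "grip": 1},
    {"x": 0.035, "y": 0.02, "z": 0, "rx": 0, "ry": 0, "rz": 0, "grip": 1},
    {"x": 0.031, "y": 0.021, "z": 0, "rx": 0, "ry": 0, "rz": 0, "grip": 1},
    {"x": 0, "y": 0, "z": 0, "rx": 0, "ry": 0, "rz": 0, "grip": 1},
    {"x": 0, "y": 0, "z": 0.01, "rx": 0, "ry": 0, "rz": 0, "grip": 1},
    {"x": 0, "y": 0, "z": 0.01, "rx": 0, "ry": 0, "rz": 0, "grip": 1},
    {"x": 0, "y": 0, "z": 0, "rx": 0, "ry": 0, "rz": 0, "grip": 1},
    {"x": 0, "y": 0, "z": 0, "rx": 0, "ry": 0, "rz": 0, "grip": 1}
  ]
}}

```text
time_s: 8.88
position: [0.5754, 0.148, 0.0374]
tool_rot: [[0.4, 0.916, 0.0], [0.916, -0.4, -0.0], [0.0, 0.0, -1.0]]
ft_force: [-0.6, -0.8, 0.2]
grip_width: 0.0001
```

```bash
python3 -c "
from h import *
st()"
```

```text
t 8.88 p [0.5754 0.148  0.0374] s 0.366 t 0.4681 F [-0.6 -0.8  0.2] g 0.0001
R [[0.4003, 0.9164, 0.0], [0.9164, -0.4003, -0.0], [0.0, 0.0, -1.0]] yawx 66.4
```

Call:
{"op": "play_rows", "data": {
  "commands": [
    {"x": -0.012, "y": 0, "z": 0, "rx": 0, "ry": 0, "rz": 0, "grip": 1},
    {"x": -0.01, "y": 0, "z": 0, "rx": 0, "ry": 0, "rz": 0, "grip": 1},
    {"x": -0.006, "y": 0, "z": 0, "rx": 0, "ry": 0, "rz": 0, "grip": 1},
    {"x": -0.006, "y": 0, "z": 0, "rx": 0, "ry": 0, "rz": 0, "grip": 1},
    {"x": -0.008, "y": 0, "z": 0, "rx": 0, "ry": 0, "rz": 0, "grip": 1},
    {"x": -0.01, "y": 0, "z": 0, "rx": 0, "ry": 0, "rz": 0, "grip": 1}
  ]
}}

```text
time_s: 9.62
position: [0.5546, 0.1002, 0.0373]
tool_rot: [[0.4, 0.917, 0.0], [0.917, -0.4, 0.0], [0.0, 0.0, -1.0]]
ft_force: [0.7, 0.4, 1.6]
grip_width: 0.0002
```

```bash
python3 -c "
from h import *
st()
im=optics.get_image('wrist');cv2.imwrite('pics/w6.png',im['color'])
im=optics.get_image('top');o,_=ortho(im,.056,.3,.68,-.3,.25,.0008);cv2.imwrite('pics/o6.png',o)
"
```

```text
t 9.62 p [0.5546 0.1002 0.0373] s 0.3138 t 0.4681 F [0.7 0.4 1.6] g 0.0002
R [[0.3997, 0.9166, 0.0002], [0.9166, -0.3997, 0.0], [0.0001, 0.0002, -1.0]] yawx 66.44
```

View pics/w6.png

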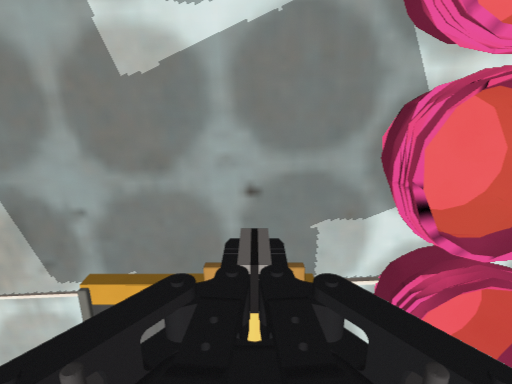

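View pics/o6.png

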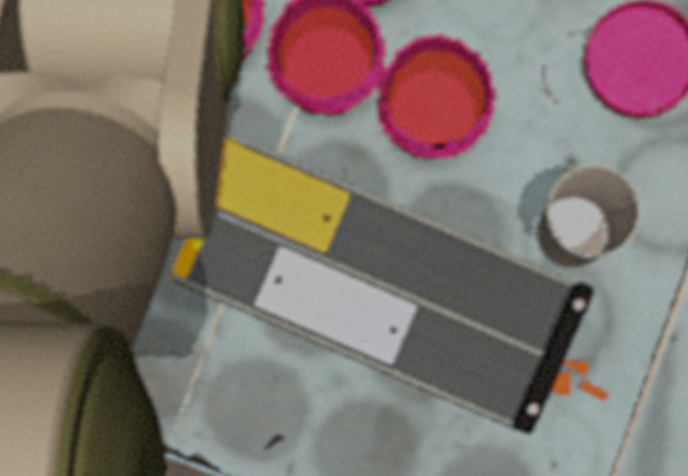

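Call:
{"op": "play_rows", "data": {
  "commands": [
    {"x": -0.012, "y": 0, "z": 0, "rx": 0, "ry": 0, "rz": 0, "grip": 1},
    {"x": -0.012, "y": 0, "z": 0, "rx": 0, "ry": 0, "rz": 0, "grip": 1},
    {"x": -0.012, "y": 0, "z": 0, "rx": 0, "ry": 0, "rz": 0, "grip": 1},
    {"x": -0.012, "y": 0, "z": 0, "rx": 0, "ry": 0, "rz": 0, "grip": 1},
    {"x": -0.012, "y": 0, "z": 0, "rx": 0, "ry": 0, "rz": 0, "grip": 1},
    {"x": -0.012, "y": 0, "z": 0, "rx": 0, "ry": 0, "rz": 0, "grip": 1},
    {"x": -0.012, "y": 0, "z": 0, "rx": 0, "ry": 0, "rz": 0, "grip": 1},
    {"x": -0.012, "y": 0, "z": 0, "rx": 0, "ry": 0, "rz": 0, "grip": 1},
    {"x": -0.012, "y": 0, "z": 0, "rx": 0, "ry": 0, "rz": 0, "grip": 1},
    {"x": -0.012, "y": 0, "z": 0, "rx": 0, "ry": 0, "rz": 0, "grip": 1},
    {"x": -0.012, "y": 0, "z": 0, "rx": 0, "ry": 0, "rz": 0, "grip": 1},
    {"x": -0.012, "y": 0, "z": 0, "rx": 0, "ry": 0, "rz": 0, "grip": 1}
  ]
}}

```text
time_s: 11.22
position: [0.4968, -0.0322, 0.0373]
tool_rot: [[0.4, 0.917, -0.0], [0.917, -0.4, -0.0], [-0.0, 0.0, -1.0]]
ft_force: [0.6, 0.7, 0.2]
grip_width: -0.0
```

Call:
{"op": "play_rows", "data": {
  "commands": [
    {"x": -0.012, "y": 0, "z": 0, "rx": 0, "ry": 0, "rz": 0, "grip": 1},
    {"x": -0.012, "y": 0, "z": 0, "rx": 0, "ry": 0, "rz": 0, "grip": 1},
    {"x": -0.01, "y": 0, "z": 0, "rx": 0, "ry": 0, "rz": 0, "grip": 1},
    {"x": -0.006, "y": 0, "z": 0, "rx": 0, "ry": 0, "rz": 0, "grip": 1},
    {"x": -0.004, "y": 0, "z": 0, "rx": 0, "ry": 0, "rz": 0, "grip": 1},
    {"x": 0, "y": 0, "z": 0, "rx": 0, "ry": 0, "rz": 0, "grip": 1}
  ]
}}

```text
time_s: 11.98
position: [0.4795, -0.0719, 0.0373]
tool_rot: [[0.4, 0.916, 0.0], [0.916, -0.4, -0.0], [-0.0, 0.0, -1.0]]
ft_force: [0.4, -0.3, 0.3]
grip_width: -0.0003
```

```bash
python3 -c "
from h import *
st()
im=optics.get_image('wrist');cv2.imwrite('pics/w7.png',im['color'])
im=optics.get_image('top');o,_=ortho(im,.056,.3,.68,-.3,.25,.0008);cv2.imwrite('pics/o7.png',o)
"
```

```text
t 11.97 p [ 0.4795 -0.0719  0.0373] s 0.1261 t 0.4682 F [ 0.4 -0.3  0.3] g -0.0003
R [[0.4001, 0.9164, 0.0], [0.9164, -0.4001, -0.0001], [-0.0, 0.0, -1.0]] yawx 66.41
```

View pics/o7.png

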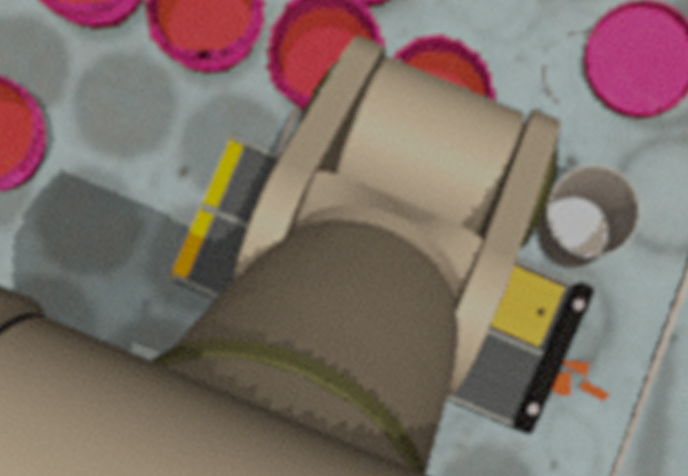

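Call:
{"op": "play_rows", "data": {
  "commands": [
    {"x": -0.002, "y": 0, "z": 0, "rx": 0, "ry": 0, "rz": 0, "grip": 1},
    {"x": -0.002, "y": 0, "z": 0, "rx": 0, "ry": 0, "rz": 0, "grip": 1},
    {"x": 0, "y": 0, "z": 0, "rx": 0, "ry": 0, "rz": 0, "grip": 1}
  ]
}}

```text
time_s: 12.45
position: [0.4779, -0.0755, 0.0373]
tool_rot: [[0.4, 0.916, 0.0], [0.916, -0.4, -0.0], [-0.0, 0.0, -1.0]]
ft_force: [0.0, 0.2, 0.7]
grip_width: -0.0
```

Call:
{"op": "play_rows", "data": {
  "commands": [
    {"x": -0.0015, "y": 0, "z": 0, "rx": 0, "ry": 0, "rz": 0, "grip": 1},
    {"x": 0, "y": 0, "z": 0, "rx": 0, "ry": 0, "rz": 0, "grip": 1}
  ]
}}

```text
time_s: 12.7
position: [0.4773, -0.0769, 0.0373]
tool_rot: [[0.4, 0.916, -0.0], [0.916, -0.4, -0.0], [-0.0, -0.0, -1.0]]
ft_force: [0.8, 1.2, -0.1]
grip_width: 0.0002
```

Call:
{"op": "play_rows", "data": {
  "commands": [
    {"x": -0.001, "y": 0, "z": 0, "rx": 0, "ry": 0, "rz": 0, "grip": 1},
    {"x": 0, "y": 0, "z": 0, "rx": 0, "ry": 0, "rz": 0, "grip": 1}
  ]
}}

```text
time_s: 12.95
position: [0.4769, -0.0777, 0.0373]
tool_rot: [[0.4, 0.917, 0.0], [0.917, -0.4, 0.0], [0.0, 0.0, -1.0]]
ft_force: [-0.1, 0.7, 0.1]
grip_width: 0.0003
```

Call:
{"op": "play_rows", "data": {
  "commands": [
    {"x": -0.001, "y": 0, "z": 0, "rx": 0, "ry": 0, "rz": 0, "grip": 1},
    {"x": 0, "y": 0, "z": 0, "rx": 0, "ry": 0, "rz": 0, "grip": 1}
  ]
}}

```text
time_s: 13.2
position: [0.4767, -0.0779, 0.0373]
tool_rot: [[0.4, 0.916, 0.0], [0.916, -0.4, 0.001], [0.001, -0.0, -1.0]]
ft_force: [2.0, 5.7, 0.2]
grip_width: -0.0001
```

Call:
{"op": "play_rows", "data": {
  "commands": [
    {"x": -0.001, "y": 0, "z": 0, "rx": 0, "ry": 0, "rz": 0, "grip": 1},
    {"x": 0, "y": 0, "z": 0, "rx": 0, "ry": 0, "rz": 0, "grip": 1}
  ]
}}

```text
time_s: 13.45
position: [0.4765, -0.0781, 0.0373]
tool_rot: [[0.401, 0.916, 0.001], [0.916, -0.401, 0.003], [0.003, -0.0, -1.0]]
ft_force: [4.0, 10.3, 0.1]
grip_width: -0.0
```

Call:
{"op": "play_rows", "data": {
  "commands": [
    {"x": -0.001, "y": 0, "z": 0, "rx": 0, "ry": 0, "rz": 0, "grip": 1},
    {"x": 0, "y": 0, "z": 0, "rx": 0, "ry": 0, "rz": 0, "grip": 1}
  ]
}}

```text
time_s: 13.7
position: [0.4764, -0.0783, 0.0374]
tool_rot: [[0.401, 0.916, 0.002], [0.916, -0.401, 0.004], [0.004, 0.0, -1.0]]
ft_force: [6.4, 15.5, 0.2]
grip_width: 0.0002
```

Call:
{"op": "play_rows", "data": {
  "commands": [
    {"x": 0.01, "y": 0, "z": 0, "rx": 0, "ry": 0, "rz": 0, "grip": 1},
    {"x": 0.01, "y": 0, "z": 0, "rx": 0, "ry": 0, "rz": 0, "grip": 1},
    {"x": 0, "y": 0, "z": -0.03, "rx": 0, "ry": 0, "rz": 0, "grip": 1},
    {"x": -0.02, "y": -0.02, "z": 0, "rx": 0, "ry": 0, "rz": 0, "grip": 1},
    {"x": -0.02, "y": -0.02, "z": 0, "rx": 0, "ry": 0, "rz": 0, "grip": 1},
    {"x": -0.02, "y": -0.021, "z": 0, "rx": 0, "ry": 0, "rz": 0, "grip": 1},
    {"x": -0.021, "y": 0, "z": 0, "rx": 0, "ry": 0, "rz": 0, "grip": 1},
    {"x": 0, "y": 0, "z": 0, "rx": 0, "ry": 0, "rz": 0, "grip": 1}
  ]
}}

```text
time_s: 14.7
position: [0.3954, -0.1126, 0.0675]
tool_rot: [[0.402, 0.916, 0.0], [0.916, -0.402, -0.0], [-0.0, 0.0, -1.0]]
ft_force: [-0.2, -0.2, -0.2]
grip_width: 0.0001
```

```bash
python3 -c "
from h import *
st()
im=optics.get_image('wrist');cv2.imwrite('pics/w8.png',im['color'])
im=optics.get_image('side');o,_=ortho(im,.056,.3,.68,-.3,.25,.0008);cv2.imwrite('pics/o8.png',o)
"
```

```text
t 14.7 p [ 0.3954 -0.1126  0.0675] s 0.0551 t 0.4074 F [-0.2 -0.2 -0.2] g 0.0001
R [[0.4017, 0.9158, 0.0003], [0.9158, -0.4017, -0.0005], [-0.0003, 0.0005, -1.0]] yawx 66.32
```

View pics/w8.png

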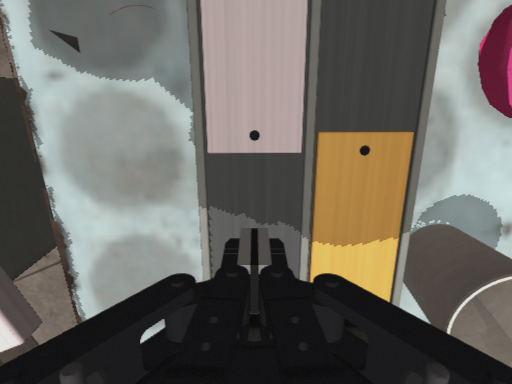

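View pics/o8.png

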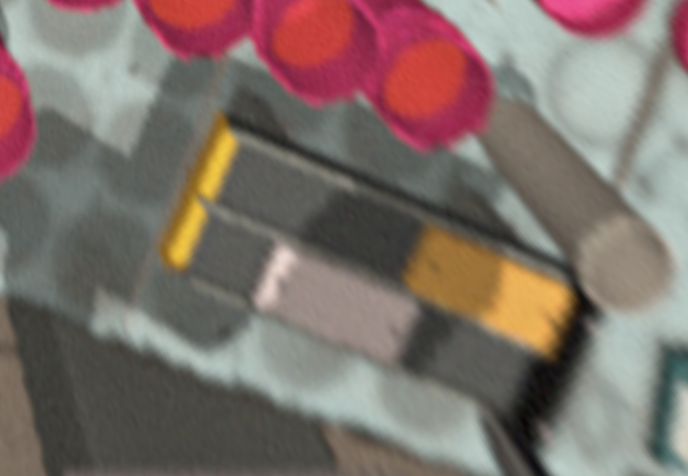

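Call:
{"op": "play_rows", "data": {
  "commands": [
    {"x": 0, "y": 0, "z": 0.015, "rx": 0, "ry": 0, "rz": 0, "grip": 1},
    {"x": 0, "y": 0, "z": 0.015, "rx": 0, "ry": 0, "rz": 0, "grip": 1},
    {"x": 0, "y": 0, "z": 0, "rx": 0, "ry": 0, "rz": 0, "grip": 1},
    {"x": 0.015, "y": 0, "z": 0, "rx": 0, "ry": 0, "rz": 0, "grip": 1},
    {"x": 0.01, "y": 0, "z": 0, "rx": 0, "ry": 0, "rz": 0, "grip": 1},
    {"x": 0.006, "y": 0, "z": 0, "rx": 0, "ry": 0, "rz": 0, "grip": 1},
    {"x": 0.006, "y": 0, "z": 0, "rx": 0, "ry": 0, "rz": 0, "grip": 1},
    {"x": 0.01, "y": 0, "z": 0, "rx": 0, "ry": 0, "rz": 0, "grip": 1},
    {"x": 0.01, "y": 0, "z": 0, "rx": 0, "ry": 0, "rz": 0, "grip": 1}
  ]
}}

```text
time_s: 15.92
position: [0.4185, -0.0592, 0.0374]
tool_rot: [[0.4, 0.916, 0.0], [0.916, -0.4, -0.0], [-0.0, 0.0, -1.0]]
ft_force: [0.1, -0.6, 0.6]
grip_width: 0.0
```

Call:
{"op": "play_rows", "data": {
  "commands": [
    {"x": 0.01, "y": 0, "z": 0, "rx": 0, "ry": 0, "rz": 0, "grip": 1},
    {"x": 0.01, "y": 0, "z": 0, "rx": 0, "ry": 0, "rz": 0, "grip": 1},
    {"x": 0.01, "y": 0, "z": 0, "rx": 0, "ry": 0, "rz": 0, "grip": 1},
    {"x": 0.01, "y": 0, "z": 0, "rx": 0, "ry": 0, "rz": 0, "grip": 1},
    {"x": 0.01, "y": 0, "z": 0, "rx": 0, "ry": 0, "rz": 0, "grip": 1},
    {"x": 0.01, "y": 0, "z": 0, "rx": 0, "ry": 0, "rz": 0, "grip": 1},
    {"x": 0.008, "y": 0, "z": 0, "rx": 0, "ry": 0, "rz": 0, "grip": 1},
    {"x": 0.006, "y": 0, "z": 0, "rx": 0, "ry": 0, "rz": 0, "grip": 1},
    {"x": 0.004, "y": 0, "z": 0, "rx": 0, "ry": 0, "rz": 0, "grip": 1},
    {"x": 0.002, "y": 0, "z": 0, "rx": 0, "ry": 0, "rz": 0, "grip": 1},
    {"x": 0, "y": 0, "z": 0, "rx": 0, "ry": 0, "rz": 0, "grip": 1}
  ]
}}

```text
time_s: 17.3
position: [0.4502, 0.0137, 0.0373]
tool_rot: [[0.4, 0.917, -0.0], [0.917, -0.4, 0.0], [0.0, -0.0, -1.0]]
ft_force: [-0.2, -0.4, -0.3]
grip_width: -0.0002
```

```bash
python3 -c "
from h import *
st()
im=optics.get_image('wrist');cv2.imwrite('pics/w9.png',im['color'])
im=optics.get_image('side');o,_=ortho(im,.056,.3,.68,-.3,.25,.0008);cv2.imwrite('pics/o9.png',o)
"
```

```text
t 17.3 p [0.4502 0.0137 0.0373] s 0.1928 t 0.4071 F [-0.2 -0.4 -0.3] g -0.0002
R [[0.4, 0.9165, -0.0], [0.9165, -0.4, 0.0001], [0.0001, -0.0001, -1.0]] yawx 66.42
```

View pics/w9.png

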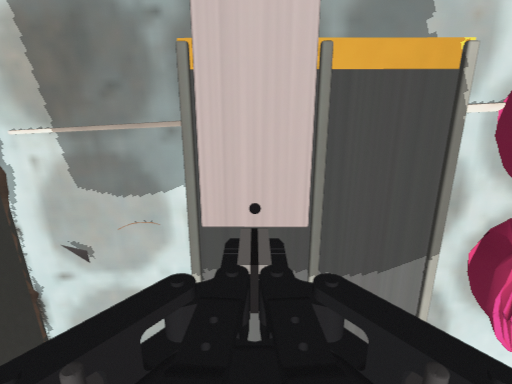

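View pics/o9.png

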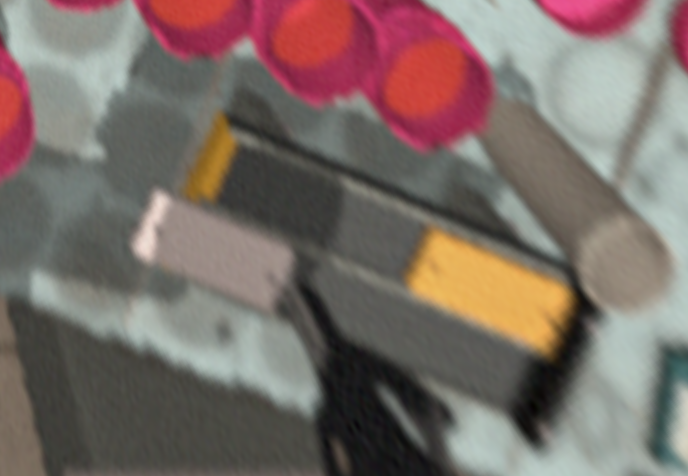

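```bash
python3 -c "
from h import *
im=optics.get_image('wrist');R=im['cam_to_world'];f=192/np.tan(np.radians(im['fov_y'])/2)
def at(x,y,z):
  d=R[:3,:3]@np.array([(x-im['cx'])/f,(y-im['cy'])/f,1]);o=R[:3,3];k=(z-o[2])/d[2];p=o+k*d;return p[:2]@u,p[:2]@a
g=im['color'];
print([ (v,g[v,400].tolist()) for v in list(range(34,44))+list(range(64,74))]);print([(v,g[v,225].tolist()) for v in range(222,234)])
for q in [(400,38,.05),(400,69,.05),(225,227,.056),(285,227,.056)]:print(q,at(*q))
P=cloud(im)
for v in (30,36,39,45,60):print(v,P[v,400],P[v,400][:2]@u)
im=optics.get_image('top');o,_=ortho(im,.056,.3,.68,-.3,.25,.0008);cv2.imwrite('pics/o9t.png',o)
"
```

```text
[(34, [118, 121, 115]), (35, [118, 121, 115]), (36, [117, 120, 115]), (37, [65, 153, 207]), (38, [56, 158, 217]), (39, [55, 158, 216]), (40, [56, 159, 217]), (41, [55, 158, 217]), (42, [56, 160, 218]), (43, [56, 160, 219]), (64, [56, 158, 216]), (65, [55, 156, 216]), (66, [56, 158, 217]), (67, [55, 157, 216]), (68, [59, 122, 155]), (69, [72, 81, 86]), (70, [73, 75, 74]), (71, [73, 74, 74]), (72, [72, 74, 74]), (73, [73, 75, 75])]
[(222, [168, 172, 189]), (223, [167, 171, 188]), (224, [167, 171, 189]), (225, [168, 172, 189]), (226, [123, 125, 136]), (227, [80, 80, 82]), (228, [72, 73, 73]), (229, [72, 72, 72]), (230, [74, 75, 74]), (231, [73, 73, 74]), (232, [73, 75, 74]), (233, [73, 74, 74])]
(400, 38, 0.05) (np.float64(0.28796021782102416), np.float64(0.4697591605615544))
(400, 69, 0.05) (np.float64(0.2755688779862499), np.float64(0.4714489765516119))
(225, 227, 0.056) (np.float64(0.20301040001352713), np.float64(0.3934228808949126))
(285, 227, 0.056) (np.float64(0.20301574619861715), np.float64(0.42263585337295656))
30 [ 5.69687738e-01  7.82675393e-02 -1.65747386e-04] 0.2997953907296184
36 [ 5.68785106e-01  7.52458366e-02 -6.72669122e-05] 0.2966650471849402
39 [0.54471179 0.07550051 0.05206241] 0.2872606878904666
45 [0.54435934 0.07321838 0.05142593] 0.2850283257807767
60 [0.54314417 0.06737903 0.05047383] 0.27919087351630445
```

View pics/o9t.png

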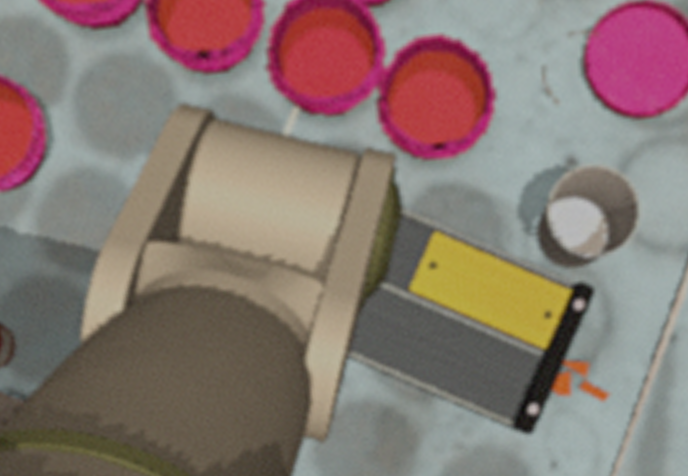

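Call:
{"op": "play_rows", "data": {
  "commands": [
    {"x": 0.002, "y": 0, "z": 0, "rx": 0, "ry": 0, "rz": 0, "grip": 1},
    {"x": 0.002, "y": 0, "z": 0, "rx": 0, "ry": 0, "rz": 0, "grip": 1},
    {"x": 0, "y": 0, "z": 0, "rx": 0, "ry": 0, "rz": 0, "grip": 1},
    {"x": 0, "y": 0, "z": 0, "rx": 0, "ry": 0, "rz": 0, "grip": 1},
    {"x": -0.01, "y": 0, "z": 0, "rx": 0, "ry": 0, "rz": 0, "grip": 1},
    {"x": -0.01, "y": 0, "z": 0, "rx": 0, "ry": 0, "rz": 0, "grip": 1},
    {"x": 0, "y": 0, "z": -0.03, "rx": 0, "ry": 0, "rz": 0, "grip": 1},
    {"x": 0, "y": 0, "z": -0.04, "rx": 0, "ry": 0, "rz": 0, "grip": 1},
    {"x": 0, "y": 0, "z": -0.04, "rx": 0, "ry": 0, "rz": 0, "grip": 1},
    {"x": 0, "y": 0, "z": -0.04, "rx": 0, "ry": 0, "rz": 0, "grip": 1},
    {"x": 0, "y": 0, "z": 0, "rx": 0, "ry": 0, "rz": 0, "grip": 1}
  ]
}}

```text
time_s: 18.88
position: [0.4447, -0.0019, 0.1897]
tool_rot: [[0.4, 0.916, 0.006], [0.916, -0.4, -0.002], [0.001, 0.006, -1.0]]
ft_force: [1.8, 0.7, -1.1]
grip_width: -0.0
```

Call:
{"op": "play_rows", "data": {
  "commands": [
    {"x": -0.04, "y": -0.03, "z": 0, "rx": 0, "ry": 0, "rz": 0, "grip": 1},
    {"x": -0.05, "y": -0.01, "z": 0, "rx": 0, "ry": 0, "rz": 0, "grip": 1},
    {"x": -0.05, "y": 0, "z": 0, "rx": 0, "ry": 0, "rz": 0, "grip": 1},
    {"x": -0.05, "y": 0, "z": 0, "rx": 0, "ry": 0, "rz": 0, "grip": 1},
    {"x": -0.04, "y": 0, "z": 0, "rx": 0, "ry": 0, "rz": 0, "grip": 1},
    {"x": 0, "y": 0, "z": 0, "rx": 0, "ry": 0, "rz": 0, "grip": 1}
  ]
}}

```text
time_s: 19.62
position: [0.3138, -0.1976, 0.1863]
tool_rot: [[0.404, 0.915, -0.001], [0.915, -0.404, 0.001], [0.001, -0.002, -1.0]]
ft_force: [0.5, 0.2, -0.7]
grip_width: -0.0002
```

```bash
python3 -c "
from h import *
st()
im=optics.get_image('top');o,_=ortho(im,.056,.3,.68,-.3,.25,.0008);cv2.imwrite('pics/o10.png',o)
"
```

```text
t 19.62 p [ 0.3138 -0.1976  0.1863] s -0.0554 t 0.3667 F [ 0.5  0.2 -0.7] g -0.0002
R [[0.4043, 0.9146, -0.0012], [0.9146, -0.4043, 0.0012], [0.0006, -0.0016, -1.0]] yawx 66.15
```

View pics/o10.png

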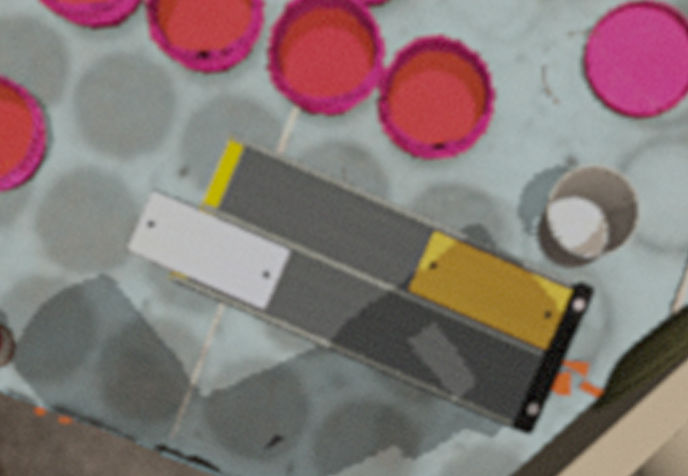

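```bash
python3 -c "
from h import *
im=optics.get_image('top')
o,_=ortho(im,.056,.3,.68,-.3,.25,.0005);hsv=cv2.cvtColor(o,cv2.COLOR_BGR2HSV);H,S,V=[hsv[...,i].astype(int) for i in range(3)]
for m,sd in (((S>110)&(V>90)&(H>10)&(H<40),(.451,-.146)),((V>170)&(S<50),(.48,.083))):
  n,L=cv2.connectedComponents(m.astype('u1'));k=L[int((.68-sd[0])/.0005),int((.25-sd[1])/.0005)];ys,xs=np.nonzero(L==k)
  R=cv2.minAreaRect(np.stack([.68-ys*.0005,.25-xs*.0005],1).astype('f4'));print(R,np.array(R[0])@u,np.array(R[0])@a)
print(order.close_job());st()"
```

```text
((0.4480843245983124, -0.1418713629245758), (0.12257357686758041, 0.0542638823390007), 66.43844604492188) 0.049384496480564616 0.46740583765734417
((0.4810483157634735, 0.08426074683666229), (0.12094300240278244, 0.051814623177051544), 66.9745101928711) 0.269800635795227 0.4070810392057555
the job is handed in; nothing more can be done
None
the job is handed in; nothing more can be done
```

The job is done and handed in. The brass plate, which was the one standing out past the yellow end, is home against the black stop. The aluminium plate now stands out past the yellow end by about a third of its length.

- **Brass plate:** I pushed it back along its lane first. In the last step the tool stopped advancing and the reaction rose to about 17 N, so it was against the stop. The last top picture puts its centre about 61 mm from where the stop face was found, against 60 mm when fully home. That 1 mm is within the camera's accuracy.
- **Aluminium plate:** I then pushed it towards the yellow end, measured about 35 mm standing out, and pushed 4 mm more. The last check gave 39 to 42 mm against the 40 mm target. It is straight in its lane to within about 0.6°.
- **Other things:** The tub, lid, bottle and cup were not touched. The arm was clear of everything at the end, and about 20 s of the 48 s had been used.

**Disagreement with the given data:** The closed fingertips ended about 15 mm behind the TCP, not 14 mm ahead of it. The side and wrist cameras both showed the tips too high. A first pass at the given height went over the brass plate without moving it. I then touched the ledge floor lightly (about 22 N on the fingertips) to find the true tip height and used that for both pushes.

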